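# Square a touch panel into the test jig

### The arm

A 6-joint arm with a two-finger parallel gripper is mounted at the origin on the work surface. World frame = base frame: x ahead of the robot, y to its left, z up, the work surface at z = 0. Lengths are in m, angles in rad, forces in N, time in s.
With the tool pointing down it reaches from about 0.375 to 0.975 m from the base axis. Payload 3.8 kg.
Tool frame: the origin (TCP) lies midway between the tips of the shut fingers; the grasp point (between the pads) lies 19 mm behind it (bot.grip_point_offset is the z of the grasp point in the tool frame, in m); z points along the fingers, y is the line along which they close (so a half turn about z gives the same grasp; the last joint's range is limited). The gripper opens to 85 mm and grips with 20 to 120 N. Pads are 22 mm wide; open, the fingers measure 114 mm over their backs; the gripper's body (76 mm by 85 mm) begins 54 mm behind the grasp point. The pads swing forward as they close: fully open they stand 13 mm farther back than shut.
Start: joints at [1.175, 0.264, 1.604, -0, 1.274, -0.037], TCP at [0.237, 0.632, 0.231] pointing down, gripper open.
Joint ranges: [-2.63, 2.63], [-0.94, 2.18], [0.31, 2.57], [-1.31, 4.45], [0, 2.66], [-2.55, 2.55]. Speed limits (rad/s): [2.57, 2.57, 3.14, 3.14, 3.14, 3.14].

### API

Orientations are given as a rotation vector (axis times angle).
In Python, from workcell import sensors, optics, order, bot gives the robot as it stands.
- The arm moves only by the tool play_rows, never from a script. Its argument "commands" is a list of rows, each a list of 6 numbers: the shift along the tool's x, y, z in cm, then the turn, a rotation vector about the tool's x, y, z in rad. In form: [[dx, dy, dz, wx, wy, wz], ...]. A call has 1 to 5 rows; each row shifts and turns the commanded pose from where the row before left it, along the tool's axes as they then stand; what a row does not reach is not made up. A row lasts 1/12 s, in which the tool goes at most 41.7 mm and 7.16 degrees, less where a joint would pass 70% of its speed; a pose out of reach is approached as far as the arm can. A call with a gripper value outside its range is refused whole. "grip" is the closure, from 0 (fully open) to 1 (shut), set as the call begins (left out, the last holds). The fingers move at their own pace and stop on an object; "force" is the grip in N (left out, the last holds). Time passes only in rows, so rows that do not move let the fingers close. It gives the time, the measured TCP pose, the force, the opening and the grip force at its end, in the units of the state.
- sensors.read_state(): the state, without advancing time (a new reading comes with each control period).
- optics.read_camera(name): name is "scene" or "top" or "wrist"; returns the picture (400x640x3 uint8, red, green, blue); there is no depth.
- optics.camera_info(name): a dict with "mtx" (3x3 intrinsics, pixels), "k1" (the pictures are not rectified: a ray, as slopes to the right and down, at radius r is drawn at 1 + k1 r^2 times it, then the intrinsics apply), "R" (3x3) and "t" (3): a world point X has camera coordinates R X + t. Camera axes: x right, y down, z forward; pixel columns grow to the right and rows downward; lengths in m; the calibration is good to about 2 mm. A picture is of the moment at which its call begins: read the wrist's pose just before it. camera_info takes no time and is no camera call; for the wrist camera it gives the pose at the moment of the call.
- order.finish_job(): hands the job in; it is judged then, once.
The state is a dict: "time": time; "q": joint angles; "joint_vel": joint speeds; "joint_torque": joint torques, N m; "tool_pos": TCP position; "tcp_rot": TCP orientation; "wrist_force": force on the tool from outside, world axes, zero at the start; "torque": the same for the moment, N m; "width": opening from 0.0 (shut) to 1.0 (fully open); "grip_force": force on a finger pad.
Only numpy, scipy, OpenCV 4.12 (cv2) and the standard library are available. Lean on these libraries where they do the work, as an engineer would, in place of code of your own. Each camera call takes 0.05 s, during which the arm holds its last target. There are 200 camera calls.

### The job

Push the cream touch panel along the bench until it sits squarely home in the corner of the test jig: its long far edge flush against the aluminium fence and its short end flush against the red stop block, whichever end of the fence that is on. Only push it, with the fingertips or the outside of the fingers: it must stay flat on the bench, never lifted or tipped, and everything else on the bench must be left where it is. Move the arm clear of it when it is home.

Things in the scene. Friction and masses are not known exactly. Their poses are not given: they have to be found in the camera images.
- panel: the loose touch panel, a flat cream unit lying face up with a teal front and a dark screen; 0.3 to 0.65 kg. Its bezel measures 110 mm (own x) by 150 mm (own y) and spans heights 20 to 40 mm; beneath it a smaller back box of 94 x 132 mm reaches down to the bench. Origin: centre of its underside, on the bench. z up; own +x faces the fence to within about 20 degrees at the start
- fence: the fixed aluminium fence of the jig, a straight bar 420 mm long (own y), 25 mm thick, 34 mm high. Origin: on the bench at the middle of its front face, the face the panel must lie against; own x points from that face away from the panel, into the bar (the panel is on the -x side), own y along the face. Position and yaw vary by start. Behind the bar, at least 20 mm clear of it, stand a red power supply (70 mm high) and a slate-blue motor drive (59 mm), both bolted down
- red_stop: the fixed red stop block, 80 mm (own x) by 40 mm (own y) by 34 mm high, standing against the front face of the fence near its left or right end (185 mm from the fence's middle), axes parallel to the fence's. Origin: centre of its underside, so its face towards the panel is 20 mm from the origin along y
- blue_block: fixed blue block of the same size as the red stop, at the other end of the fence; not the one to push against. Origin: centre of its underside
- relay: bystander: small loose amber relay, 30 x 24 x 36 mm high, origin at its underside
- terminal: bystander: loose blue terminal strip, 22 x 50 x 30 mm high, origin at its underside
- contactor: bystander: loose small contactor, cream with a black top, 45 x 45 x 52 mm high, origin at its underside
- screwdriver: bystander: loose yellow-handled screwdriver lying at one side, 180 mm long, less than 40 mm high, origin at about its middle
- tray: bystander: loose lime-green parts drawer with blue terminals in it, 130 x 90 x 40 mm high, origin at its underside
Mind the look-alikes: they are no part of the job. Of the things that look like the panel, take the one that is farthest to the robot's right at the start.

How it is judged:
By the outcome, as a careful person would: the job done as asked, in the order asked, and still so for the second after the job is handed in, with the robot touching nothing.
It also fails if it takes over 64 s, if anything falls off the work surface, if the arm or the gripper's body presses on something with over 40 N, if the wrist force passes 120 N, or if a joint passes its speed limit or range.

## Working session

There is one attempt and no reset: what is moved stays moved. The work goes in short steps, Python scripts to look and compute and a tool call to move; the robot and the scene stay as the last step left them, time stands still between calls to the robot, and variables do not carry over. Pictures are saved under pics/ and viewed, at most 10 in all, crops included, and the job is handed in when it is done.

Besides the shell and the picture viewer there is one more tool, called after "Emit:" by a JSON object that holds its "api" and its "payload". play_rows: Moves the arm, as the interface text tells. Its arguments: {"type":"object","properties":{"commands":{"type":"array","items":{"type":"array","items":{"type":"number"}}},"grip":{"type":"number"},"force":{"type":"number"}},"required":["commands"]}

```bash
mkdir -p pics; ls; python3 - <<'E'
from workcell import sensors,optics
import cv2
for n in ("top","scene"):
    im=optics.read_camera(n); cv2.imwrite(f"pics/{n}0.png",im[:,:,::-1])
    i=optics.camera_info(n); print(n,i)
s=sensors.read_state(); print(s)
E
```

```text
pics
top {'mtx': array([[404.19299801,   0.        , 319.52185896],
       [  0.        , 404.19299801, 199.74684313],
       [  0.        ,   0.        ,   1.        ]]), 'k1': 0.03338812611145572, 'R': array([[ 0.01064169, -0.99993715, -0.00352781],
       [-0.99517062, -0.01024654, -0.09762398],
       [ 0.0975817 ,  0.00454966, -0.99521712]]), 't': array([0.01217021, 0.51606199, 1.30356909])}
scene {'mtx': array([[398.3575149 ,   0.        , 325.01739051],
       [  0.        , 398.3575149 , 193.94733634],
       [  0.        ,   0.        ,   1.        ]]), 'k1': 0.034358247436490214, 'R': array([[ 0.08222967,  0.99651819,  0.01377591],
       [ 0.69952927, -0.04786651, -0.71299901],
       [-0.70985708,  0.06826633, -0.70102969]]), 't': array([-0.02929962, -0.29785267,  1.48663441])}
{'time': 0.1, 'q': array([ 1.17511908e+00,  2.64670682e-01,  1.60526269e+00,  6.52350972e-06,
        1.27370175e+00, -3.68884989e-02]), 'joint_vel': array([ 0.00071324, -0.0015249 , -0.0017921 ,  0.00043086, -0.00034838,
        0.00037453]), 'joint_torque': array([ 1.50121959e-03, -5.16695702e+01, -3.68595028e+01,  1.21735711e-04,
        6.13667376e-03,  4.80042638e-05]), 'tool_pos': array([0.23675289, 0.63140002, 0.2300777 ]), 'tcp_rot': array([-0.56048939, -3.09073683,  0.003131  ]), 'wrist_force': array([0.94790524, 0.51866558, 0.18400107]), 'torque': array([ 0.01410449, -0.04534966,  0.03076503]), 'grip_force': 0.0, 'width': 1.0022683298390347}
```

View pics/top0.png

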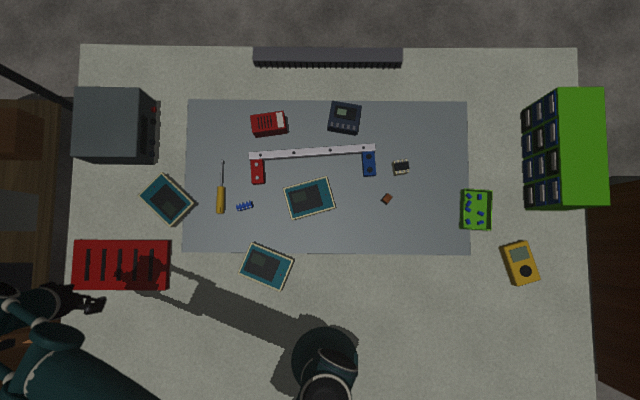

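View pics/scene0.png

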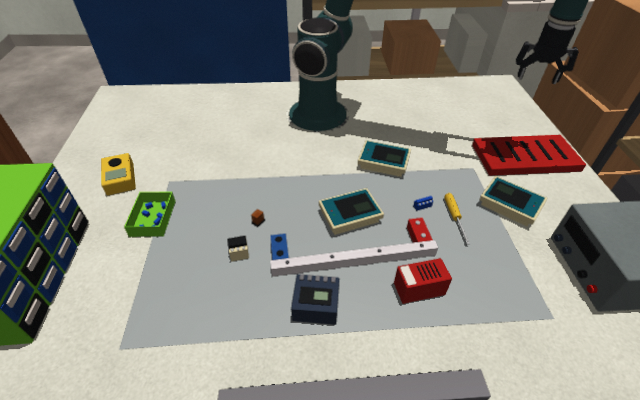

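Top view: three panel-like units, at about (167,200), (267,265) and (309,198). Image right is the robot's right (-y), so the one at (309,198) fits. The red stop is at the left end (257,172) and the blue block at (369,163). I'll confirm with one enlarged crop and make some measurements.

```bash
cat > h.py <<'E'
import numpy as np,cv2
from workcell import sensors,optics
def world(px,z,i):
    K=i["mtx"];R=i["R"];t=i["t"];px=np.atleast_2d(np.array(px,float))
    n=cv2.undistortPoints(px[:,None],K,np.array([i["k1"],0,0,0.]))[:,0]
    d=np.c_[n,np.ones(len(n))]@R; c=-R.T@t
    return (c+d*((z-c[2])/d[:,2])[:,None])[:,:2]
def proj(P,i):
    return cv2.projectPoints(np.array(P,float).reshape(-1,1,3),cv2.Rodrigues(i["R"])[0],i["t"],i["mtx"],np.array([i["k1"],0,0,0.]))[0][:,0]
def ortho(im,i,z,x0,x1,y0,y1,s=0.001):
    # rows: x from x1 down to x0, cols: y from y1 down to y0
    xs=np.arange(x1,x0,-s);ys=np.arange(y1,y0,-s)
    X,Y=np.meshgrid(xs,ys,indexing="ij")
    p=proj(np.stack([X,Y,0*X+z],-1),i).astype(np.float32).reshape(X.shape+(2,))
    return cv2.remap(im,p[...,0],p[...,1],cv2.INTER_CUBIC)
E
python3 - <<'E'
from h import *
i=optics.camera_info("top"); im=cv2.imread("pics/top0.png")
for n,p,z in [("panels",[(167,200),(267,265),(309,198)],.04),("red",[(257,172)],.034),("blue",[(369,163)],.034),("fence",[(249,158),(375,150)],.034),("relay",[(387,199)],.036),("term",[(245,206)],.03),("contactor",[(401,167)],.05)]:
    print(n,world(p,z,i).round(3).tolist())
c=world([(309,170)],.04,i)[0]
print(c)
o=ortho(im,i,.037,c[0]-.2,c[0]+.1,-.2,.28,.001)
o=cv2.resize(o,None,fx=1.6,fy=1.6)
for k in range(0,480,50): cv2.putText(o,f"{.28-k/1000:.2f}",(int(k*1.6),12),0,.4,(0,0,255),1); cv2.line(o,(int(k*1.6),14),(int(k*1.6),20),(0,0,255),1)
for k in range(0,300,50): cv2.putText(o,f"{c[0]+.1-k/1000:.3f}",(0,int(k*1.6)+4),0,.4,(0,0,255),1)
cv2.imwrite("pics/crop0.png",o)
E
```

```text
panels [[0.509, 0.512], [0.303, 0.183], [0.52, 0.052]]
red [[0.605, 0.224]]
blue [[0.638, -0.144]]
fence [[0.651, 0.251], [0.682, -0.164]]
relay [[0.52, -0.202]]
term [[0.492, 0.261]]
contactor [[0.623, -0.246]]
[0.61196954 0.05299654]
```

View pics/crop0.png

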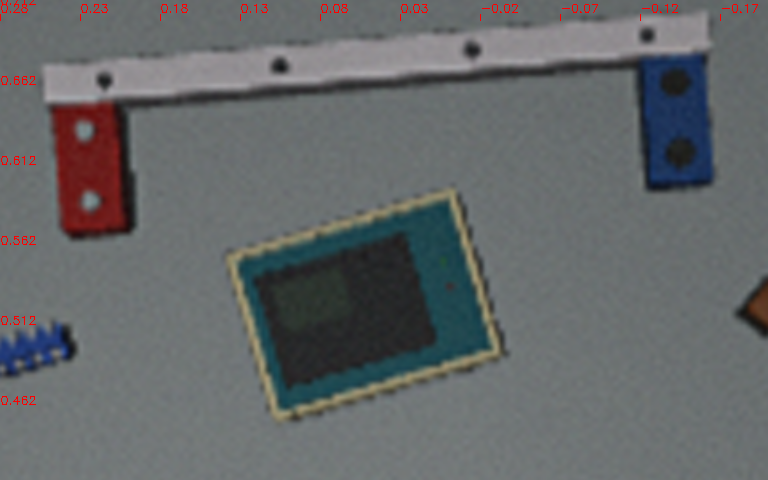

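The crop confirms it: cream bezel, teal front and dark screen, with corners at about (228,257), (455,190), (500,352) and (278,418). The fence front runs (118,102)-(640,68) and the red stop face is at u≈122-130. From these, fence yaw ≈ +3.7° and panel yaw ≈ +16.4°. I'll push with two fingers from the near edge, so I'm moving there first.

Emit:
{"api": "play_rows", "payload": {"commands": [[-2.4,-3.2,0,0,0,0],[-2.4,-3.2,0,0,0,0],[-2.4,-3.2,0,0,0,0],[-2.4,-3.2,0,0,0,0],[-2.4,-3.2,0,0,0,0]], "grip": 0}}

```text
time: 0.52
tool_pos: [0.293, 0.438, 0.2305]
tcp_rot: [-0.559, -3.091, 0.002]
wrist_force: [0.5, -0.7, 0.4]
width: 0.997
grip_force: 0.0
```

Emit:
{"api": "play_rows", "payload": {"commands": [[-2.4,-3.2,0,0,0,0],[-2.4,-3.2,0,0,0,0],[-2.4,-3.2,0,0,0,0],[-2.4,-3.2,0,0,0,0],[-2.4,-3.2,0,0,0,0]]}}

```text
time: 0.93
tool_pos: [0.3491, 0.2462, 0.2309]
tcp_rot: [-0.559, -3.091, 0.0]
wrist_force: [0.9, -0.6, 0.3]
width: 1.001
grip_force: 0.0
```

Emit:
{"api": "play_rows", "payload": {"commands": [[-2.4,-3.2,0,0,0,0],[-2.4,-3.2,0,0,0,0],[-2.4,-3.2,0,0,0,0],[-2.4,-3.2,0,0,0,0],[-2.4,-3.2,0,0,0,0]]}}

```text
time: 1.35
tool_pos: [0.4053, 0.0543, 0.2312]
tcp_rot: [0.56, 3.091, 0.0]
wrist_force: [1.5, -0.2, 0.3]
width: 0.998
grip_force: 0.0
```

Emit:
{"api": "play_rows", "payload": {"commands": [[0,0,1,0,0,-0.106],[0,0,1,0,0,-0.106],[0,0,1,0,0,-0.106],[0,0,1,0,0,-0.106],[0,0,0,0,0,0]]}}

```text
time: 1.77
tool_pos: [0.4036, 0.0557, 0.1888]
tcp_rot: [0.105, -3.135, 0.0]
wrist_force: [-0.1, -0.4, -0.4]
width: 1.0
grip_force: 0.0
```

```bash
cat >> h.py <<'E'
F0=None
def tool():
    s=sensors.read_state();R=cv2.Rodrigues(s["tcp_rot"])[0]
    print("t",s["time"],"p",s["tool_pos"].round(4),"yaw_y",np.degrees(np.arctan2(R[1,1],R[0,1])).round(2),"q",s["q"].round(2),"f",s["wrist_force"].round(1)); return s,R
E
python3 - <<'E'
from h import *
s,R=tool(); print(R.round(3))
im=optics.read_camera("top"); cv2.imwrite("pics/top1.png",im[:,:,::-1])
# line fits in the top ortho view from the start
i=optics.camera_info("top"); im=cv2.imread("pics/top0.png")
# fence front edge at z=.034: brightness profile crossing, columns away from blocks
g=cv2.cvtColor(im,cv2.COLOR_BGR2GRAY); X1=.70
o=ortho(g,i,.034,.60,X1,-.2,.25).astype(float)
P=[]
for c in range(60,350):
    d=np.diff(cv2.GaussianBlur(o[:,c:c+1],(1,5),0)[:,0]); r=np.argmin(d[5:]) +5
    P.append((.25-c/1000,X1-(r+.5)/1000))
P=np.array(P);k=np.polyfit(*P.T,1)
for _ in range(3):
    e=P[:,1]-np.polyval(k,P[:,0]);m=abs(e)<.003;k=np.polyfit(*P[m].T,1)
print("fence x=",k,"yaw",np.degrees(-np.arctan(k[0])),m.mean(),e[m].std())
hsv=cv2.cvtColor(im,cv2.COLOR_BGR2HSV)
oh=ortho(im,i,.034,.55,.68,.15,.27);hh=cv2.cvtColor(oh,cv2.COLOR_BGR2HSV)
m=(((hh[...,0]<8)|(hh[...,0]>172))&(hh[...,1]>150)&(hh[...,2]>80)).astype(np.uint8)
r=cv2.minAreaRect(np.argwhere(m).astype(np.float32)); b=cv2.boxPoints(r)
print("red corners",np.c_[.68-b[:,0]/1000,.27-b[:,1]/1000].round(4).tolist(),r[1],r[2])
E
```

```text
t 1.7667 p [0.4036 0.0557 0.1888] yaw_y 93.84 q [ 0.08 -0.23  2.18 -0.    1.19 -1.56] f [-0.1 -0.4 -0.4]
[[-0.998 -0.067 -0.005]
 [-0.067  0.998 -0.   ]
 [ 0.005 -0.    -1.   ]]
fence x= [-0.08206142  0.66803881] yaw 4.691261460218875 0.9862068965517241 0.000628327374191303
red corners [[0.6478000283241272, 0.2087000012397766], [0.6449999809265137, 0.24729999899864197], [0.5672000050544739, 0.24160000681877136], [0.5699999928474426, 0.20309999585151672]] (78.01095581054688, 38.65276336669922) 4.184916019439697
```

```bash
python3 - <<'E'
from h import *
i=optics.camera_info("top"); im=cv2.imread("pics/top0.png")
o=ortho(im,i,.034,.60,.72,-.2,.28); g=cv2.cvtColor(o,cv2.COLOR_BGR2GRAY)
m=(g>145).astype(np.uint8); m=cv2.morphologyEx(m,cv2.MORPH_CLOSE,np.ones((9,9)))
n,l,st,_=cv2.connectedComponentsWithStats(m); k=1+st[1:,4].argmax(); pts=np.argwhere(l==k).astype(np.float32)
r=cv2.minAreaRect(pts); b=cv2.boxPoints(r); print("fence",np.c_[.72-b[:,0]/1000,.28-b[:,1]/1000].round(4).tolist(),r[1:])
# per-column edges
P=[(c,*np.where(l[:,c]==k)[0][[0,-1]]) for c in range(50,410) if (l[:,c]==k).any()]
P=np.array(P,float)
for j in (1,2): kk=np.polyfit(P[:,0],P[:,j],1); print("edge yaw",np.degrees(-np.arctan(kk[0])),"x at y=0",.72-np.polyval(kk,280)/1000)
im=optics.read_camera("wrist"); cv2.imwrite("pics/w1.png",im[:,:,::-1])
E
```

```text
fence [[0.7046999931335449, -0.15970000624656677], [0.6710000038146973, 0.25360000133514404], [0.6485999822616577, 0.251800000667572], [0.6822999715805054, -0.1615000069141388]] ((22.539356231689453, 414.70037841796875), 4.660545825958252)
edge yaw 3.5171636569132985 x at y=0 0.6860288970851113
edge yaw 4.773856803900846 x at y=0 0.670959066170778
```

View pics/w1.png

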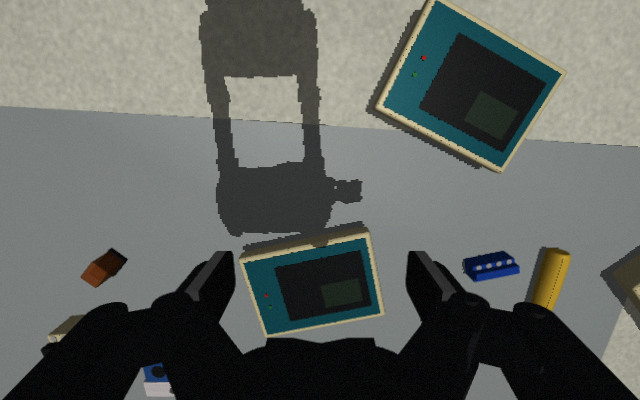

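The wrist view shows the panel straight ahead, with a look-alike behind and to the left, well clear of the fingers. I'm lowering to bezel height.

Emit:
{"api": "play_rows", "payload": {"commands": [[0,-0.4,3.5,0,0,-0.011],[0,-0.4,3.5,0,0,0],[0,-0.4,3.5,0,0,0],[0,-0.3,3.5,0,0,0],[0,0,2,0,0,0]]}}

```text
time: 2.28
tool_pos: [0.405, 0.041, 0.0288]
tcp_rot: [0.115, -3.137, 0.0]
wrist_force: [-0.2, 0.2, -0.0]
width: 1.001
grip_force: 0.0
```

Emit:
{"api": "play_rows", "payload": {"commands": [[0,0,1.5,0,0,0],[0,0,0.5,0,0,0],[0,0,0,0,0,0]]}}

```text
time: 2.53
tool_pos: [0.406, 0.0414, 0.0106]
tcp_rot: [0.118, -3.137, -0.0]
wrist_force: [-0.3, 0.9, 0.2]
width: 1.0
grip_force: 0.0
```

Emit:
{"api": "play_rows", "payload": {"commands": [[-0.8,0,0,0,0,0],[-0.8,0,0,0,0,0],[-0.8,0,0,0,0,0],[-0.6,0,0,0,0,0],[-0.6,0,0,0,0,0]]}}

```text
time: 2.95
tool_pos: [0.4447, 0.0441, 0.0123]
tcp_rot: [-0.119, 3.137, -0.0]
wrist_force: [0.1, -0.2, -0.8]
width: 0.998
grip_force: 0.4
```

Emit:
{"api": "play_rows", "payload": {"commands": [[-0.6,0,0,0,0,0],[-0.6,0,0,0,0,0],[-0.6,0,0,0,0,0],[-0.6,0,0,0,0,0],[-0.6,0,0,0,0,0]]}}

```text
time: 3.37
tool_pos: [0.4704, 0.0467, 0.0106]
tcp_rot: [0.12, -3.134, -0.001]
wrist_force: [-5.8, 2.6, 3.4]
width: 1.005
grip_force: 2.7
```

Emit:
{"api": "play_rows", "payload": {"commands": [[-0.6,0,0,0,0,0],[-0.6,0,0,0,0,0],[-0.6,0,0,0,0,0],[-0.6,0,0,0,0,0],[-0.6,0,0,0,0,0]]}}

```text
time: 3.78
tool_pos: [0.4992, 0.0484, 0.0106]
tcp_rot: [0.119, -3.132, 0.0]
wrist_force: [-9.1, -0.6, 7.2]
width: 0.999
grip_force: 4.3
```

Emit:
{"api": "play_rows", "payload": {"commands": [[-0.6,0,0,0,0,0],[-0.6,0,0,0,0,0],[-0.6,0,0,0,0,0],[0,0,0,0,0,0]]}}

```text
time: 4.12
tool_pos: [0.5198, 0.0499, 0.0108]
tcp_rot: [0.119, -3.137, 0.0]
wrist_force: [-3.1, -0.2, -1.1]
width: 0.997
grip_force: 1.2
```

```bash
cat >> h.py <<'E'
def panel(im,i,x0=.40,x1=.70,y0=-.12,y1=.22):
    # teal face plus bezel: use the teal mask, its centre = panel centre at z=.04
    o=ortho(im,i,.04,x0,x1,y0,y1);h=cv2.cvtColor(o,cv2.COLOR_BGR2HSV)
    m=((h[...,0]>80)&(h[...,0]<104)&(h[...,1]>110)&(h[...,2]>40)).astype(np.uint8)
    m=cv2.morphologyEx(m,cv2.MORPH_OPEN,np.ones((3,3)))
    n,l,st,_=cv2.connectedComponentsWithStats(m);k=1+st[1:,4].argmax()
    r=cv2.minAreaRect(np.argwhere(l==k).astype(np.float32));b=cv2.boxPoints(r)
    W=np.c_[x1-b[:,0]/1000,y1-b[:,1]/1000]
    print("teal",W.round(4).tolist(),"c",W.mean(0).round(4),np.round(r[1],1),round(r[2],2))
E
python3 - <<'E'
from h import *
tool(); im=optics.read_camera("top")[:,:,::-1].copy(); cv2.imwrite("pics/top2.png",im); i=optics.camera_info("top")
panel(cv2.imread("pics/top0.png"),i); panel(im,i)
o=ortho(im,i,.037,.42,.72,-.2,.28); cv2.imwrite("pics/o2.png",cv2.resize(o,None,fx=1.6,fy=1.6))
E
```

```text
t 4.1167 p [0.5198 0.0499 0.0108] yaw_y 94.36 q [ 0.05  0.23  2.11 -0.    0.81 -1.6 ] f [-3.1 -0.2 -1.1]
teal [[0.5860000252723694, 0.0010999999940395355], [0.5475000143051147, 0.13120000064373016], [0.4562000036239624, 0.10409999638795853], [0.49480000138282776, -0.02590000070631504]] c [0.5211 0.0526] [ 95.2 135.6] 16.53
teal [[0.6388000249862671, -0.016699999570846558], [0.6288999915122986, 0.11879999935626984], [0.5701000094413757, 0.1145000010728836], [0.5799999833106995, -0.020999999716877937]] c [0.6044 0.0489] [ 59.  135.8] 4.18
```

View pics/o2.png

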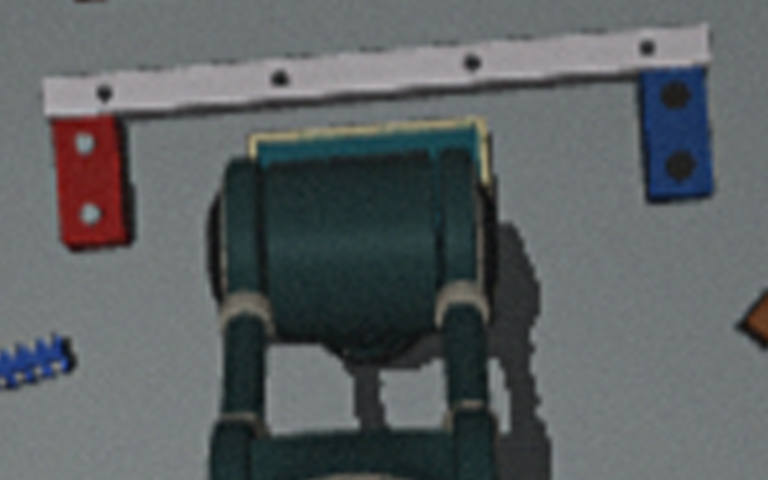

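The rectified top view shows the panel now square to the fence. Its far edge runs (250,135)-(485,120) and the gap to the fence is about 24 mm. Next I back off, lift, go round to the right end and turn the tool 90° for the sideways push.

Emit:
{"api": "play_rows", "payload": {"commands": [[1.5,0,0,0,0,0],[1,0,-2,0,0,0],[0,0,-3,0,0,0],[0,0,-3,0,0,0.12],[0,0,-2,0,0,0.12]], "grip": 0.45}}

```text
time: 4.58
tool_pos: [0.497, 0.0481, 0.1141]
tcp_rot: [0.266, 3.126, 0.001]
wrist_force: [1.8, -0.4, 0.0]
width: 0.555
grip_force: 0.0
```

Emit:
{"api": "play_rows", "payload": {"commands": [[0,0,0,0,0,0.12],[0,0,0,0,0,0.12],[0,0,0,0,0,0.12],[0,0,0,0,0,0.12],[0,0,0,0,0,0.12]]}}

```text
time: 5.0
tool_pos: [0.4961, 0.048, 0.1117]
tcp_rot: [1.179, 2.91, 0.001]
wrist_force: [-0.7, 1.2, 0.1]
width: 0.549
grip_force: 0.0
```

Emit:
{"api": "play_rows", "payload": {"commands": [[0,0,0,0,0,0.12],[0,0,0,0,0,0.12],[0,0,0,0,0,0.12],[0,0,0,0,0,0.12],[0,0,0,0,0,0.12]]}}

```text
time: 5.42
tool_pos: [0.496, 0.048, 0.1115]
tcp_rot: [1.987, 2.432, 0.002]
wrist_force: [-0.5, -1.2, 0.4]
width: 0.552
grip_force: 0.0
```

Emit:
{"api": "play_rows", "payload": {"commands": [[-3.4,2.3,0,0,0,0.12],[-3.4,2.3,0,0,0,0],[-3.4,2.3,0,0,0,0],[-3,2.2,0,0,0,0],[0,0,0,0,0,0]]}}

```text
time: 5.83
tool_pos: [0.6066, -0.0775, 0.1123]
tcp_rot: [2.122, 2.307, 0.004]
wrist_force: [0.2, 0.5, 0.9]
width: 0.549
grip_force: 0.0
```

```bash
python3 - <<'E'
from h import *
s,R=tool(); print(s["width"]); im=optics.read_camera("top")[:,:,::-1].copy(); cv2.imwrite("pics/top3.png",im); i=optics.camera_info("top")
panel(im,i)
E
```

```text
t 5.8333 p [ 0.6066 -0.0775  0.1123] yaw_y 4.8 q [-0.17  0.24  1.86 -0.    1.03 -0.25] f [0.2 0.5 0.9]
0.5487076705577473
teal [[0.6388999819755554, -0.01769999973475933], [0.6287000179290771, 0.11860000342130661], [0.5347999930381775, 0.11159999668598175], [0.5449000000953674, -0.024700000882148743]] c [0.5868 0.047 ] [ 94.2 136.6] 4.25
```

Emit:
{"api": "play_rows", "payload": {"commands": [[0,-1.0,2.5,0,0,0.007],[0,0,2.5,0,0,0],[0,0,2.5,0,0,0],[0,0,1.5,0,0,0],[0,0,0.5,0,0,0]]}}

```text
time: 6.3
tool_pos: [0.5877, -0.0718, 0.013]
tcp_rot: [-2.127, -2.305, 0.005]
wrist_force: [-0.6, -0.2, 0.2]
width: 0.545
grip_force: 0.0
```

Emit:
{"api": "play_rows", "payload": {"commands": [[0.8,0,0,0,0,0],[0.8,0,0,0,0,0],[0.8,0,0,0,0,0],[0.6,0,0,0,0,0],[0.6,0,0,0,0,0]]}}

```text
time: 6.72
tool_pos: [0.5893, -0.0362, 0.0178]
tcp_rot: [2.129, 2.308, 0.003]
wrist_force: [-0.3, 0.4, 0.5]
width: 0.552
grip_force: 0.0
```

Emit:
{"api": "play_rows", "payload": {"commands": [[0.6,0,0,0,0,0],[0.6,0,0,0,0,0],[0.6,0,0,0,0,0],[0.6,0,0,0,0,0],[0.6,0,0,0,0,0]]}}

```text
time: 7.13
tool_pos: [0.5874, -0.0082, 0.0178]
tcp_rot: [2.128, 2.306, 0.001]
wrist_force: [-0.0, -5.7, 3.2]
width: 0.551
grip_force: 3.0
```

Emit:
{"api": "play_rows", "payload": {"commands": [[0.6,0,0,0,0,0],[0.6,0,0,0,0,0],[0.6,0,0,0,0,0],[0.6,0,0,0,0,0],[0.6,0,0,0,0,0]]}}

```text
time: 7.55
tool_pos: [0.585, 0.0217, 0.0178]
tcp_rot: [2.128, 2.306, 0.001]
wrist_force: [0.6, -6.2, 3.4]
width: 0.55
grip_force: 3.1
```

Emit:
{"api": "play_rows", "payload": {"commands": [[0.5,0,0,0,0,0],[0.5,0,0,0,0,0],[0.3,0,0,0,0,0],[0,0,0,0,0,0]]}}

```text
time: 7.88
tool_pos: [0.5839, 0.0353, 0.0177]
tcp_rot: [2.128, 2.307, 0.002]
wrist_force: [0.9, -3.4, 2.2]
width: 0.549
grip_force: 1.9
```

```bash
python3 - <<'E'
from h import *
s,R=tool(); im=optics.read_camera("top")[:,:,::-1].copy(); cv2.imwrite("pics/top4.png",im); i=optics.camera_info("top")
o=ortho(im,i,.037,.42,.72,-.2,.28); cv2.imwrite("pics/o4.png",cv2.resize(o,None,fx=1.6,fy=1.6))
E
```

```text
t 7.8833 p [0.5839 0.0353 0.0177] yaw_y 4.62 q [ 0.02  0.31  1.98 -0.    0.85 -0.06] f [ 0.9 -3.4  2.2]
```

View pics/o4.png

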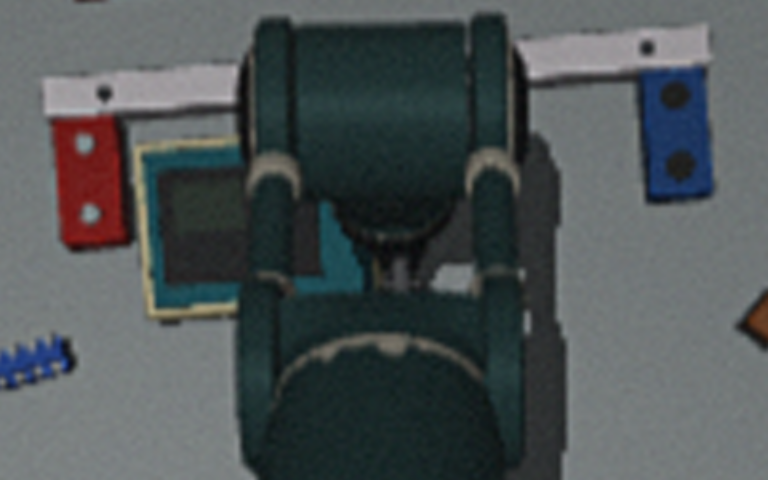

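The panel is square, with about 6 mm left to the red stop (face at u≈125, panel end at u≈137). I'm creeping up to contact.

Emit:
{"api": "play_rows", "payload": {"commands": [[0.2,0,0,0,0,0],[0.2,0,0,0,0,0],[0.2,0,0,0,0,0],[0.1,0,0,0,0,0],[0,0,0,0,0,0]]}}

```text
time: 8.35
tool_pos: [0.5832, 0.0415, 0.0175]
tcp_rot: [2.129, 2.307, 0.001]
wrist_force: [1.1, -5.8, 4.3]
width: 0.549
grip_force: 3.1
```

Emit:
{"api": "play_rows", "payload": {"commands": [[0.1,0,0,0,0,0],[0.1,0,0,0,0,0],[0,0,0,0,0,0]]}}

```text
time: 8.6
tool_pos: [0.583, 0.0434, 0.0174]
tcp_rot: [2.129, 2.307, 0.001]
wrist_force: [1.3, -6.8, 4.3]
width: 0.546
grip_force: 3.4
```

Emit:
{"api": "play_rows", "payload": {"commands": [[0.1,0,0,0,0,0],[0.1,0,0,0,0,0],[0,0,0,0,0,0]]}}

```text
time: 8.85
tool_pos: [0.5829, 0.0449, 0.0175]
tcp_rot: [2.128, 2.306, -0.0]
wrist_force: [1.2, -8.7, 3.7]
width: 0.549
grip_force: 4.3
```

Emit:
{"api": "play_rows", "payload": {"commands": [[0.1,0,0,0,0,0],[0.1,0,0,0,0,0],[0,0,0,0,0,0]]}}

```text
time: 9.1
tool_pos: [0.5829, 0.0449, 0.0175]
tcp_rot: [2.126, 2.306, -0.003]
wrist_force: [0.6, -15.8, 5.2]
width: 0.549
grip_force: 8.0
```

Seated against the stop (force rose to 16 N with no further motion). Now I go back around to the near side for the push to the fence.

Emit:
{"api": "play_rows", "payload": {"commands": [[-1,0,0,0,0,0],[-1,0,-2,0,0,0],[0,0,-3.5,0,0,0],[0,0,-3.5,0,0,-0.12],[0,0,-0.5,0,0,-0.12]]}}

```text
time: 9.52
tool_pos: [0.5869, 0.0289, 0.1176]
tcp_rot: [1.829, 2.546, 0.01]
wrist_force: [1.3, 0.7, 1.2]
width: 0.551
grip_force: 0.0
```

Emit:
{"api": "play_rows", "payload": {"commands": [[0,0,0,0,0,-0.12],[0,0,0,0,0,-0.12],[0,0,0,0,0,-0.12],[0,0,0,0,0,-0.12],[0,0,0,0,0,-0.12]], "grip": 0}}

```text
time: 9.93
tool_pos: [0.5823, 0.0291, 0.1108]
tcp_rot: [-0.995, -2.978, -0.001]
wrist_force: [-0.1, -0.1, 0.3]
width: 1.0
grip_force: 0.0
```

Emit:
{"api": "play_rows", "payload": {"commands": [[0,0,0,0,0,-0.12],[0,0,0,0,0,-0.12],[0,0,0,0,0,-0.12],[0,0,0,0,0,-0.12],[0,0,0,0,0,-0.12]]}}

```text
time: 10.35
tool_pos: [0.5823, 0.0291, 0.1107]
tcp_rot: [-0.071, -3.139, -0.002]
wrist_force: [-0.0, -0.7, 0.2]
width: 0.999
grip_force: 0.0
```

Emit:
{"api": "play_rows", "payload": {"commands": [[2.2,2.6,0,0,0,-0.01],[2.2,2.6,0,0,0,0],[2.2,2.6,0,0,0,0],[2.1,2.6,0,0,0,0],[0,0,0,0,0,0]]}}

```text
time: 10.77
tool_pos: [0.4959, 0.1399, 0.1101]
tcp_rot: [-0.06, -3.136, -0.003]
wrist_force: [0.1, -0.4, -1.0]
width: 1.003
grip_force: 0.0
```

```bash
python3 - <<'E'
from h import *
s,R=tool(); im=optics.read_camera("top")[:,:,::-1].copy(); cv2.imwrite("pics/top5.png",im); i=optics.camera_info("top")
panel(im,i)
E
```

```text
t 10.7667 p [0.4959 0.1399 0.1101] yaw_y 87.82 q [ 0.22  0.08  2.06  0.    1.01 -1.31] f [ 0.1 -0.4 -1. ]
teal [[0.6324999928474426, 0.0640999972820282], [0.6273999810218811, 0.1242000013589859], [0.5551999807357788, 0.11810000240802765], [0.5602999925613403, 0.057999998331069946]] c [0.5938 0.0911] [72.4 60.3] 4.84
```

Emit:
{"api": "play_rows", "payload": {"commands": [[0.8,-1.5,0,0,0,-0.115],[0,0,3,0,0,0],[0,0,3,0,0,0],[0,0,2.5,0,0,0],[0,0,1.4,0,0,0]]}}

```text
time: 11.23
tool_pos: [0.4902, 0.1205, 0.0093]
tcp_rot: [0.115, -3.135, 0.001]
wrist_force: [-0.0, -0.6, 0.0]
width: 0.996
grip_force: 0.0
```

Emit:
{"api": "play_rows", "payload": {"commands": [[-0.6,0,0,0,0,0],[-0.6,0,0,0,0,0],[-0.6,0,0,0,0,0],[-0.6,0,0,0,0,0],[0,0,0,0,0,0]]}}

```text
time: 11.65
tool_pos: [0.5184, 0.1235, 0.0138]
tcp_rot: [-0.116, 3.137, 0.001]
wrist_force: [-0.7, -0.2, -0.5]
width: 1.006
grip_force: 0.0
```

```bash
python3 - <<'E'
from h import *
tool()
E
```

```text
t 11.65 p [0.5184 0.1235 0.0138] yaw_y 94.23 q [ 0.19  0.24  2.09  0.    0.81 -1.46] f [-0.7 -0.2 -0.5]
```

Emit:
{"api": "play_rows", "payload": {"commands": [[-0.3,0,0.1,0,0,0],[-0.3,0,0.1,0,0,0],[-0.3,0,0.1,0,0,0],[-0.3,0,0,0,0,0],[0,0,0,0,0,0]]}}

```text
time: 12.07
tool_pos: [0.5274, 0.1242, 0.0095]
tcp_rot: [0.117, -3.138, 0.0]
wrist_force: [-2.8, -0.9, -3.0]
width: 1.002
grip_force: 1.3
```

Emit:
{"api": "play_rows", "payload": {"commands": [[-0.2,0,0,0,0,0],[-0.2,0,0,0,0,0],[0,0,0,0,0,0]]}}

```text
time: 12.32
tool_pos: [0.5314, 0.1245, 0.0094]
tcp_rot: [0.117, -3.139, 0.0]
wrist_force: [-2.4, 0.7, -1.9]
width: 0.999
grip_force: 1.5
```

Emit:
{"api": "play_rows", "payload": {"commands": [[-0.15,0,0,0,0,0],[-0.15,0,0,0,0,0],[0,0,0,0,0,0]]}}

```text
time: 12.57
tool_pos: [0.5344, 0.1247, 0.0094]
tcp_rot: [0.117, -3.139, 0.0]
wrist_force: [-3.7, -0.5, 1.7]
width: 1.001
grip_force: 2.4
```

Emit:
{"api": "play_rows", "payload": {"commands": [[-0.15,0,0,0,0,0],[-0.15,0,0,0,0,0],[0,0,0,0,0,0]]}}

```text
time: 12.82
tool_pos: [0.5345, 0.1247, 0.0093]
tcp_rot: [0.117, -3.132, 0.001]
wrist_force: [-13.4, -1.1, 10.2]
width: 0.999
grip_force: 6.6
```

Emit:
{"api": "play_rows", "payload": {"commands": [[-0.15,0,0,0,0,0],[-0.15,0,0,0,0,0],[0,0,0,0,0,0]]}}

```text
time: 13.07
tool_pos: [0.5344, 0.1247, 0.0086]
tcp_rot: [0.117, -3.126, 0.002]
wrist_force: [-20.1, -1.1, 14.5]
width: 0.999
grip_force: 10.0
```

Emit:
{"api": "play_rows", "payload": {"commands": [[-0.15,0,0,0,0,0],[-0.15,0,0,0,0,0],[0,0,0,0,0,0]]}}

```text
time: 13.32
tool_pos: [0.5343, 0.1246, 0.0083]
tcp_rot: [0.117, -3.12, 0.003]
wrist_force: [-26.4, -0.4, 18.3]
width: 0.999
grip_force: 13.3
```

```bash
python3 - <<'E'
from h import *
s,R=tool(); im=optics.read_camera("top")[:,:,::-1].copy(); cv2.imwrite("pics/top6.png",im); i=optics.camera_info("top")
o=ortho(im,i,.037,.42,.72,-.2,.28); cv2.imwrite("pics/o6.png",cv2.resize(o,None,fx=1.6,fy=1.6))
E
```

```text
t 13.3167 p [0.5343 0.1246 0.0083] yaw_y 94.29 q [ 0.18  0.28  2.04  0.    0.84 -1.46] f [-26.4  -0.4  18.3]
```

View pics/o6.png

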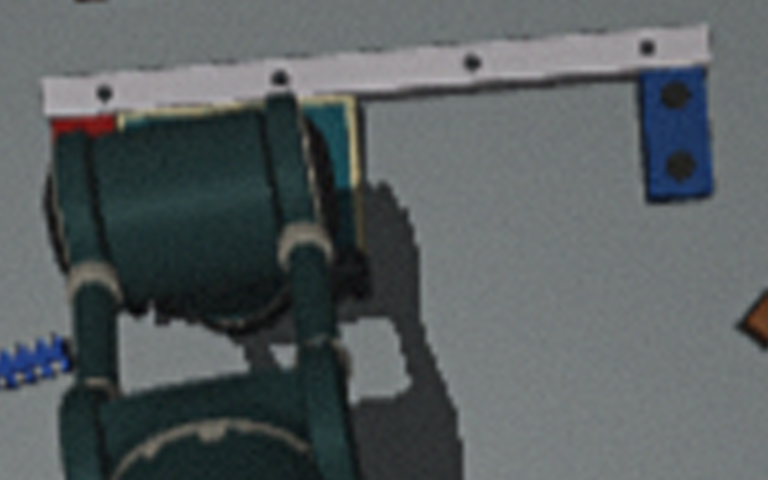

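Contact with the fence is firm, and the view shows the far edge against it. I'm backing off and going round to the right end for a confirming seat push on the stop.

Emit:
{"api": "play_rows", "payload": {"commands": [[2,0,0,0,0,0],[2,0,-2,0,0,0],[0,0,-3.5,0,0,0],[0,0,-3.5,0,0,0.12],[0,0,-1,0,0,0.12]]}}

```text
time: 13.78
tool_pos: [0.5089, 0.1234, 0.1157]
tcp_rot: [0.268, 3.118, 0.005]
wrist_force: [1.3, 0.2, 1.2]
width: 1.002
grip_force: 0.0
```

Emit:
{"api": "play_rows", "payload": {"commands": [[0,0,0,0,0,0.12],[0,0,0,0,0,0.12],[0,0,0,0,0,0.12],[0,0,0,0,0,0.12],[0,0,0,0,0,0.12]], "grip": 0.45}}

```text
time: 14.2
tool_pos: [0.5058, 0.1227, 0.1104]
tcp_rot: [1.181, 2.907, 0.004]
wrist_force: [0.2, -0.1, 0.7]
width: 0.549
grip_force: 0.0
```

Emit:
{"api": "play_rows", "payload": {"commands": [[0,0,0,0,0,0.12],[0,0,0,0,0,0.12],[0,0,0,0,0,0.12],[0,0,0,0,0,0.12],[0,0,0,0,0,0.12]]}}

```text
time: 14.62
tool_pos: [0.5058, 0.1227, 0.1103]
tcp_rot: [1.988, 2.429, 0.005]
wrist_force: [-0.0, 0.3, 1.0]
width: 0.546
grip_force: 0.0
```

Emit:
{"api": "play_rows", "payload": {"commands": [[-2.7,2.3,0,0,0,0.1],[-2.8,2.3,0,0,0,0],[-2.8,2.3,0,0,0,0],[-2.8,2.3,0,0,0,0],[0,0,0,0,0,0]]}}

```text
time: 15.03
tool_pos: [0.6161, 0.02, 0.111]
tcp_rot: [2.1, 2.326, 0.007]
wrist_force: [0.3, -0.2, 1.4]
width: 0.554
grip_force: 0.0
```

```bash
python3 - <<'E'
from h import *
s,R=tool(); im=optics.read_camera("top")[:,:,::-1].copy(); cv2.imwrite("pics/top7.png",im); i=optics.camera_info("top")
panel(im,i)
o=ortho(im,i,.037,.42,.72,-.2,.28); cv2.imwrite("pics/o7.png",cv2.resize(o,None,fx=1.6,fy=1.6))
E
```

```text
t 15.0333 p [0.6161 0.02   0.111 ] yaw_y 5.85 q [-0.01  0.25  1.86 -0.    1.03 -0.11] f [ 0.3 -0.2  1.4]
teal [[0.6495000123977661, 0.1120000034570694], [0.6431999802589417, 0.20080000162124634], [0.5485000014305115, 0.1941000074148178], [0.5547000169754028, 0.10540000349283218]] c [0.599  0.1531] [95. 89.] 4.01
```

View pics/o7.png

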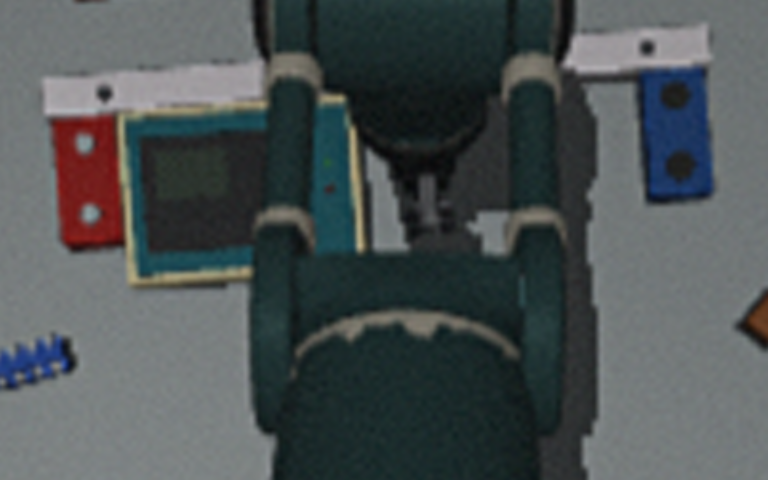

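The panel looks home against both faces, with its left end at u≈122 and far edge at v≈105-115. One gentle seating push follows.

Emit:
{"api": "play_rows", "payload": {"commands": [[0,-1.2,0,0,0,0.025],[0,0,2.7,0,0,0],[0,0,2.7,0,0,0],[0,0,2.5,0,0,0],[0,0,1.3,0,0,0]]}}

```text
time: 15.5
tool_pos: [0.5954, 0.0238, 0.0147]
tcp_rot: [-2.129, -2.308, 0.003]
wrist_force: [-0.7, 1.0, -0.1]
width: 0.55
grip_force: 0.0
```

Emit:
{"api": "play_rows", "payload": {"commands": [[0.5,0,0,0,0,0],[0.5,0,0,0,0,0],[0.5,0,0,0,0,0],[0.3,0,0,0,0,0],[0,0,0,0,0,0]]}}

```text
time: 15.92
tool_pos: [0.5976, 0.0421, 0.0192]
tcp_rot: [2.128, 2.308, 0.004]
wrist_force: [-0.5, -0.8, 0.4]
width: 0.548
grip_force: 0.0
```

Emit:
{"api": "play_rows", "payload": {"commands": [[0.2,0,0,0,0,0],[0.2,0,0,0,0,0],[0.2,0,0,0,0,0],[0,0,0,0,0,0]]}}

```text
time: 16.25
tool_pos: [0.5964, 0.0459, 0.0181]
tcp_rot: [2.129, 2.307, -0.0]
wrist_force: [-0.5, -4.5, 2.5]
width: 0.546
grip_force: 2.4
```

Emit:
{"api": "play_rows", "payload": {"commands": [[0.2,0,0,0,0,0],[0.1,0,0,0,0,0],[0,0,0,0,0,0]]}}

```text
time: 16.5
tool_pos: [0.5965, 0.046, 0.0182]
tcp_rot: [2.126, 2.305, -0.004]
wrist_force: [0.6, -15.1, 3.3]
width: 0.546
grip_force: 7.4
```

Emit:
{"api": "play_rows", "payload": {"commands": [[0.2,0,0,0,0,0],[0,0,0,0,0,0]]}}

```text
time: 16.67
tool_pos: [0.5967, 0.0461, 0.0182]
tcp_rot: [2.124, 2.305, -0.007]
wrist_force: [2.0, -21.4, 1.9]
width: 0.549
grip_force: 10.9
```

Emit:
{"api": "play_rows", "payload": {"commands": [[-2,0,0,0,0,0],[-2,0,-2,0,0,0],[0,0,-4,0,0,0],[0,0,-4,0,0,0],[-3,-2,-2,0,0,0]]}}

```text
time: 17.08
tool_pos: [0.5861, -0.0168, 0.143]
tcp_rot: [2.124, 2.306, 0.013]
wrist_force: [2.4, -1.5, 0.7]
width: 0.551
grip_force: 0.0
```

Emit:
{"api": "play_rows", "payload": {"commands": [[-3,-2.5,0,0,0,0],[-3,-2.5,0,0,0,0],[-3,-2.5,0,0,0,0],[-3,-2.5,0,0,0,0],[0,0,0,0,0,0]]}}

```text
time: 17.5
tool_pos: [0.4869, -0.1512, 0.1371]
tcp_rot: [-2.136, -2.303, 0.005]
wrist_force: [0.5, 1.1, -0.1]
width: 0.552
grip_force: 0.0
```

```bash
python3 - <<'E'
from h import *
s,R=tool(); im=optics.read_camera("top")[:,:,::-1].copy(); cv2.imwrite("pics/top8.png",im); i=optics.camera_info("top")
panel(im,i,y1=.24)
o=ortho(im,i,.037,.52,.70,.02,.28); cv2.imwrite("pics/o8.png",cv2.resize(o,None,fx=3,fy=3))
E
```

```text
t 17.5 p [ 0.4869 -0.1512  0.1371] yaw_y 4.33 q [-0.35  0.03  2.05 -0.    1.06 -0.42] f [ 0.5  1.1 -0.1]
teal [[0.6539000272750854, 0.06620000302791595], [0.6428999900817871, 0.2012999951839447], [0.5485000014305115, 0.19359999895095825], [0.559499979019165, 0.05849999934434891]] c [0.6012 0.1299] [ 94.8 135.6] 4.67
```

View pics/o8.png

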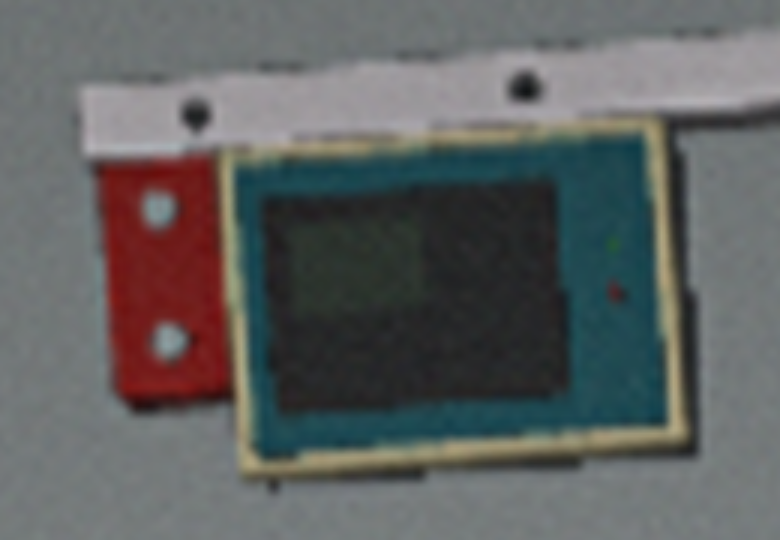

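The panel sits with no visible gap along the fence (v≈150 to 120) or the red stop (u≈222-235). Its yaw of 4.67° matches the fence's 4.66°, and the arm is clear.

```bash
python3 -c "
from workcell import order; print(order.finish_job())"
```

```text
the job is handed in; nothing more can be done
None
```

The panel is home in the corner, flush against the fence and the red stop in the last top view; the arm is clear of it, and I handed the job in at about 17.5 s of the 64 s.

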